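Find the pitch-gauge leaf that fits the lead screw

ROBOT

A 7-joint arm with a two-finger parallel gripper is mounted at the origin on a cart in front of the work surface, level with it; the furniture and walls round the work are solid. World frame = base frame: x ahead of the robot, y to its left, z up, the work surface at z = 0. Lengths are in m, angles in rad, forces in N, time in s.
With the tool pointing down it reaches from about 0.35 to 0.9 m from the base axis. Payload 8.1 kg.
Tool frame: the origin (TCP) lies at the very end of the fingers, on their centre line; the grasp point (between the pads) lies 19 mm behind it (arm.tcp_to_grasp is the z of the grasp point in the tool frame, in m); z points along the fingers, y is the line along which they close (so a half turn about z gives the same grasp; the last joint's range is limited). The gripper opens to 92 mm and grips with 3 to 60 N. Pads are 19 mm wide; open, the fingers measure 130 mm over their backs; the gripper's body (75 mm by 190 mm) begins 47 mm behind the grasp point.
Start: joints at [1.093, 0.434, 0.025, 1.573, -0.012, 1.134, -0.075], TCP at [0.229, -0.582, 0.227] pointing down, gripper open.
Joint ranges: [-2.62, 2.62], [-0.44, 2.09], [-1.27, 1.32], [0.08, 2.57], [-1.32, 4.46], [0.12, 2], [-2.74, 2.74]. Speed limits (rad/s): [2.22, 2.22, 3.01, 3.01, 3.14, 3.14, 3.14].

INTERFACE

Orientations are given as a rotation vector (axis times angle).
In Python, from cell import readout, vision, sign_off, arm gives the robot as it stands. The module is installed in compiled form; this text tells all that it offers.
- The arm moves only by the shell command python3 -m creep 'ROWS' [FORCE]. ROWS is JSON, a list of rows, each a list of 5 numbers: the shift along the tool's x, y, z in units of 4 cm (1.0 is 4 cm), then the turn about the tool's z in units of 4 degrees (1.0 is 4 degrees), then the opening, from 0 (shut) to 1 (fully open). A call has 1 to 12 rows; each row shifts and turns the commanded pose from where the row before left it, along the tool's axes as they then stand; what a row does not reach is not made up. A row lasts 1/8 s, in which the tool goes at most 62.5 mm and 10.7 degrees, less where a joint would pass 70% of its speed; a pose out of reach is approached as far as the arm can. A call with a number of a shift or a turn outside -1 to 1 is refused whole. A call with a gripper value outside its range is refused whole. The fingers move at their own pace and stop on an object; FORCE is the grip in N (left out, the last holds). Time passes only in rows, so rows that do not move let the fingers close. It gives the time, the measured TCP pose, the force, the opening and the grip force at its end, in the units of the state.
- readout.observe(): the state, without advancing time (a new reading comes with each control period).
- vision.get_image(name): name is "scene" or "top" or "wrist"; returns a dict with "pixels" (480x640x3 uint8, blue, green, red), "z_map" (480x640 float32, m along the optical axis (not along the pixel's ray), 0 where there is no reading), "camera_matrix" (3x3 intrinsics, pixels), "position" and "rotation" of the camera in the world. Camera axes: x right, y up, looking along -z (the intrinsics and any distortion apply to the point x, -y, -z); pixel columns grow to the right and rows downward; lengths in m; the calibration is good to about 2 mm. The wrist camera is an equidistant fisheye: a pixel r from the principal point sees the ray r / f radians off the axis. A picture is of the moment at which its call begins.
- sign_off(): hands the job in; it is judged then, once.
The state is a dict: "clock": time; "joints": joint angles; "dq": joint speeds; "joint_efforts": joint torques, N m; "position": TCP position; "ee_rot": TCP orientation; "force": force on the tool from outside, world axes, zero at the start; "ft_torque": the same for the moment, N m; "width": opening from 0.0 (shut) to 1.0 (fully open); "gripper_force": force on a finger pad.
Only numpy, scipy, OpenCV 4.12 (cv2) and the standard library are available. Lean on these libraries where they do the work, as an engineer would, in place of code of your own. Each camera call takes 0.05 s, during which the arm holds its last target. There are 200 camera calls.

TASK

Find out which of the three comb leaves matches the thread of the screw in the cradle: try them on the thread one at a time between the guide posts, feeling gently along the screw for the grooves and never forcing a leaf. Leave the leaf that seats fully standing in the thread and put any leaf that does not fit back into a pocket of the holder, upright. Disturb nothing else on the bench.

Things in the scene. Friction and masses are not known exactly. Their poses are not given: they have to be found in the camera images.
- cradle: fixed aluminium cradle, base 62 (x) x 160 mm (y), origin at the centre of its underside on the bench; holds a steel screw level along its y. End blocks 46 mm high lie beyond y = +-59 mm. A leaf goes in with its y along the cradle's y, either way round. When the matching leaf is fully seated its origin is 45 mm above the cradle's; a wrong leaf, or one on the crests, stays 3 to 6 mm higher or askew
- screw_axis (a point): point on the screw's axis, 35 mm above the cradle's origin. Steel screw, crest diameter 30 mm (crests 50 mm above the bench), root 20 mm (45 mm above the bench); ridges and grooves each half a pitch wide. Its pitch is 8, 10 or 12.5 mm, and where the grooves lie along y is not told: they differ at each start. From the middle, half a pitch of shift either way reaches a groove
- slot_top (a point): centre of the guide slot's flared mouth, 76 mm above the cradle's origin (x = y = 0 there). Two pairs of steel posts at the cradle's y = +-20 mm (10 mm wide) leave a slot 11 mm wide (x) from 53 to 67 mm above the bench, flared above that to about 25 mm at 76 mm. The leaf can slide along y in the slot
- holder_top (a point): top centre of the holder, 50 mm above the bench. The leaves in the holder have pitches 8, 10 and 12.5 mm (6, 5, 4 teeth, 2, 3, 4.25 mm wide, 6 mm long with rounded tips, pattern centred on the blade). In a matching groove a tooth has 1 mm of play to each side. All parts are rigid
- holder: fixed grey block 44 x 240 x 50 mm, origin at the centre of its underside. Three pockets open at the top, at y = -76, 0 and +76 mm, each 13 mm wide (x) and 71 mm long (y), floor 25 mm above the origin
- leaf_1: one of three steel comb leaves (pitch gauges), 90 g, alike but for the teeth; which has which pitch is not told. Origin: mid lower edge at the tooth tips; z up, y along the blade. Blade 8 mm thick (x), 62 long (y), up to 42 above the origin; grey handle 12 thick (x), 36 long (y), from 40 to 84 above the origin: grasp across its 12 mm. Starts upright in a holder pocket
- leaf_2: one of three steel comb leaves (pitch gauges), 90 g, alike but for the teeth; which has which pitch is not told. Origin: mid lower edge at the tooth tips; z up, y along the blade. Blade 8 mm thick (x), 62 long (y), up to 42 above the origin; grey handle 12 thick (x), 36 long (y), from 40 to 84 above the origin: grasp across its 12 mm. Starts upright in a holder pocket
- leaf_3: one of three steel comb leaves (pitch gauges), 90 g, alike but for the teeth; which has which pitch is not told. Origin: mid lower edge at the tooth tips; z up, y along the blade. Blade 8 mm thick (x), 62 long (y), up to 42 above the origin; grey handle 12 thick (x), 36 long (y), from 40 to 84 above the origin: grasp across its 12 mm. Starts upright in a holder pocket
- comb_1: the steel toothed blade of leaf_1, below its handle and fixed to it (same origin and axes); pressing it on anything with more than 40 N spoils the gauge
- comb_2: the steel toothed blade of leaf_2, below its handle and fixed to it (same origin and axes); pressing it on anything with more than 40 N spoils the gauge
- comb_3: the steel toothed blade of leaf_3, below its handle and fixed to it (same origin and axes); pressing it on anything with more than 40 N spoils the gauge
- specimen_jar_1: bystander: specimen jar with yellow lid, 62 mm across, 69 mm high, origin at its underside
- forceps: bystander: steel forceps lying flat, 131 mm long (y), 9 mm high
- label_roll: bystander: roll of labels lying flat, 72 mm across, 38 mm high
- reagent_bottle_3: bystander: white bottle with blue cap, 52 mm across, 89 mm high
- screwdriver: bystander: screwdriver lying flat, 194 mm long (y), 22 mm high
Mind the look-alikes: they are no part of the job. Leave any green look-alike of the leaf_1 alone.

How it is judged:
At the end, for the whole second after the job is handed in: one leaf stands between the posts, tips within 2.2 mm of the screw's root, within 0.06 rad of the screw's line, 5 mm of its axis sideways, 16 mm of the cradle's middle, tilt under 0.2 rad; the others stand in holder pockets (tips under 31 mm up, tilt under 0.25 rad); at rest ((((z of leaf_1 in the frame of cradle below 0.0472 m and x of leaf_1 in the frame of cradle between -0.005 and 0.005 m and y of leaf_1 in the frame of cradle between -0.016 and 0.016 m and angle between the y axis of leaf_1 and the y axis of cradle, either way round below 0.06 rad and angle between leaf_1's own z axis and vertical below 0.2 rad and linear speed of leaf_1 below 0.02 m/s) and (z of leaf_2 in the frame of holder below 0.031 m and x of leaf_2 in the frame of holder between -0.012 and 0.012 m and y of leaf_2 in the frame of holder between -0.09 and 0.09 m and angle between leaf_2's own z axis and vertical below 0.25 rad and linear speed of leaf_2 below 0.02 m/s) and (z of leaf_3 in the frame of holder below 0.031 m and x of leaf_3 in the frame of holder between -0.012 and 0.012 m and y of leaf_3 in the frame of holder between -0.09 and 0.09 m and angle between leaf_3's own z axis and vertical below 0.25 rad and linear speed of leaf_3 below 0.02 m/s)) or ((z of leaf_2 in the frame of cradle below 0.0472 m and x of leaf_2 in the frame of cradle between -0.005 and 0.005 m and y of leaf_2 in the frame of cradle between -0.016 and 0.016 m and angle between the y axis of leaf_2 and the y axis of cradle, either way round below 0.06 rad and angle between leaf_2's own z axis and vertical below 0.2 rad and linear speed of leaf_2 below 0.02 m/s) and (z of leaf_1 in the frame of holder below 0.031 m and x of leaf_1 in the frame of holder between -0.012 and 0.012 m and y of leaf_1 in the frame of holder between -0.09 and 0.09 m and angle between leaf_1's own z axis and vertical below 0.25 rad and linear speed of leaf_1 below 0.02 m/s) and (z of leaf_3 in the frame of holder below 0.031 m and x of leaf_3 in the frame of holder between -0.012 and 0.012 m and y of leaf_3 in the frame of holder between -0.09 and 0.09 m and angle between leaf_3's own z axis and vertical below 0.25 rad and linear speed of leaf_3 below 0.02 m/s)) or ((z of leaf_3 in the frame of cradle below 0.0472 m and x of leaf_3 in the frame of cradle between -0.005 and 0.005 m and y of leaf_3 in the frame of cradle between -0.016 and 0.016 m and angle between the y axis of leaf_3 and the y axis of cradle, either way round below 0.06 rad and angle between leaf_3's own z axis and vertical below 0.2 rad and linear speed of leaf_3 below 0.02 m/s) and (z of leaf_1 in the frame of holder below 0.031 m and x of leaf_1 in the frame of holder between -0.012 and 0.012 m and y of leaf_1 in the frame of holder between -0.09 and 0.09 m and angle between leaf_1's own z axis and vertical below 0.25 rad and linear speed of leaf_1 below 0.02 m/s) and (z of leaf_2 in the frame of holder below 0.031 m and x of leaf_2 in the frame of holder between -0.012 and 0.012 m and y of leaf_2 in the frame of holder between -0.09 and 0.09 m and angle between leaf_2's own z axis and vertical below 0.25 rad and linear speed of leaf_2 below 0.02 m/s)))); the robot touches nothing.
It fails at once if the comb of a leaf presses on anything with more than 40 N (contact force between any of comb_1, comb_2, comb_3 and anything else above 40 N).
It fails at once if a bystander (jar, forceps, label roll, bottle, screwdriver) is moved more than 30 mm (distance of any of specimen_jar_1, forceps, label_roll, reagent_bottle_3, screwdriver from where it was at the start of the episode above 0.03 m).
It also fails if it takes over 72 s, if anything falls off the work surface, if the arm or the gripper's body presses on something with over 40 N, if the wrist force passes 120 N, or if a joint passes its speed limit or range.

## Working session

There is one attempt and no reset: what is moved stays moved. The work goes in short steps, Python scripts to look and compute and a shell command to move; the robot and the scene stay as the last step left them, time stands still between calls to the robot, and variables do not carry over. Pictures are saved under pics/ and viewed, at most 10 in all, crops included, and the job is handed in when it is done.

```bash
mkdir -p pics; cat > h.py <<'E'
from cell import readout, vision, arm
import numpy as np, cv2
from scipy.spatial.transform import Rotation as R
def cloud(im):
    z=im["z_map"];K=im["camera_matrix"];v,u=np.mgrid[:480,:640]
    p=np.stack([(u-K[0,2])/K[0,0]*z,-(v-K[1,2])/K[1,1]*z,-z],-1)
    w=p@np.array(im["rotation"]).T+np.array(im["position"]); w[z==0]=np.nan
    return w
def st():
    s=readout.observe(); print({k:np.round(s[k],4) for k in ("clock","position","ee_rot","force","width","gripper_force")}); return s
E
python3 - <<'E'
from h import *
s=st(); print(R.from_rotvec(s["ee_rot"]).as_matrix().round(3), arm.tcp_to_grasp)
for n in("top","scene"):
    im=vision.get_image(n); cv2.imwrite(f"pics/{n}1.png",im["pixels"]); np.savez(f"{n}.npz",**im)
    print(n,im["position"],im["camera_matrix"],np.shape(im["rotation"]))
E
```

```text
{'clock': np.float64(0.0), 'position': array([ 0.2286, -0.5812,  0.2259]), 'ee_rot': array([-3.0851e+00, -5.8490e-01,  7.0000e-04]), 'force': array([-1.0995, -0.1402,  0.5411]), 'width': np.float64(0.9974), 'gripper_force': np.float64(0.0)}
[[ 0.931  0.366 -0.001]
 [ 0.366 -0.931  0.001]
 [-0.    -0.002 -1.   ]] -0.0188
top [0.3153228  0.01270942 1.49275121] [[501.07061287   0.         317.15373028]
 [  0.         501.07061287 243.06708141]
 [  0.           0.           1.        ]] (3,)
scene [-0.32819895 -1.07051635  0.6584655 ] [[462.47445279   0.         321.1990314 ]
 [  0.         462.47445279 236.34549403]
 [  0.           0.           1.        ]] (3,)
```

View pics/top1.png

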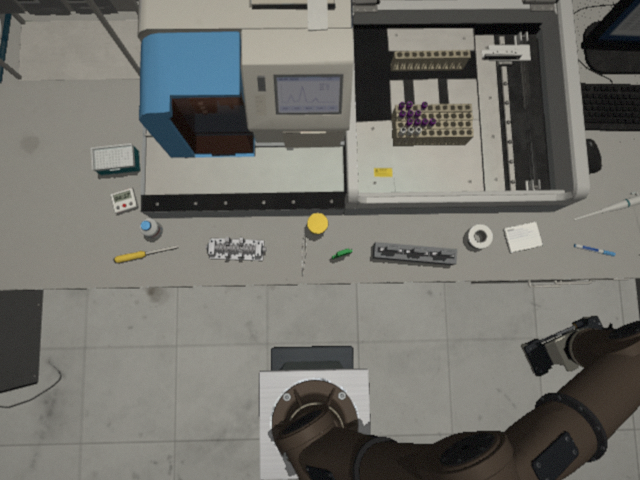

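View pics/scene1.png

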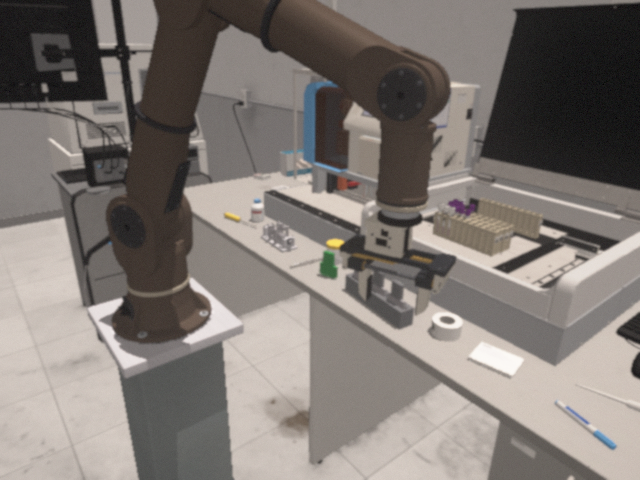

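Top view: holder with three leaves at about (413,253), cradle at (236,248); the green look-alike is at (342,254), the jar at (317,223), the roll at (480,237). In the scene view all leaves stand upright.

```bash
sed -i 's/np.array(im\["rotation"\]).T/R.from_rotvec(im["rotation"]).as_matrix().T/' h.py; python3 - <<'E'
from h import *
im=dict(np.load("top.npz")); w=cloud(im); print(R.from_rotvec(im["rotation"]).as_matrix().round(3))
def box(name,u0,u1,v0,v1,lo,hi):
    q=w[v0:v1,u0:u1].reshape(-1,3); m=(q[:,2]>lo)&(q[:,2]<hi); q=q[m]
    (c,s,a)=cv2.minAreaRect(q[:,:2].astype(np.float32)); print(name,len(q),np.round(c,4),np.round(s,4),round(a,2), q[:,2].mean().round(4))
print("bench",np.nanmedian(w[255:275,280:300,2]))
box("holder",365,465,232,275,.03,.06)
box("holderall",365,465,232,275,.02,.14)
box("leaves",365,465,232,275,.08,.14)
box("cradle",200,272,228,268,.01,.1)
box("cradlehi",200,272,228,268,.06,.1)
box("ends",200,272,228,268,.04,.055)
for v in range(246,262,2): print(np.round(w[v,370:460:3,2],3))
E
```

```text
[[-0.021  0.99  -0.138]
 [-1.    -0.018  0.021]
 [ 0.019  0.138  0.99 ]]
bench -0.0010502462515911137
holder 959 [ 0.4815 -0.3049] [0.2411 0.0451] 83.98 0.0475
holderall 1334 [ 0.4815 -0.3049] [0.2411 0.0451] 83.98 0.0576
leaves 230 [ 0.4815 -0.3042] [0.188  0.0131] 83.95 0.1031
cradle 852 [0.5061 0.2215] [0.1811 0.0605] 87.58 0.0407
cradlehi 120 [0.507  0.2207] [0.0502 0.0548] 86.74 0.067
ends 415 [0.5055 0.2185] [0.1749 0.0529] 87.92 0.0448
[-0.001 -0.004  0.045  0.05   0.051  0.046  0.107  0.111  0.049  0.048
  0.043  0.054  0.05   0.048  0.049  0.051  0.046  0.055  0.002 -0.001
 -0.002 -0.003 -0.006 -0.003 -0.     0.    -0.001 -0.005 -0.002 -0.002]
[-0.004  0.003  0.051  0.039  0.063  0.07   0.103  0.104  0.107  0.105
  0.047  0.052  0.047  0.047  0.044  0.103  0.05   0.051  0.044  0.055
  0.049  0.052  0.057  0.054  0.044  0.047 -0.004 -0.    -0.004 -0.002]
[-0.008  0.005  0.053  0.046  0.067  0.075  0.1    0.1    0.108  0.105
  0.062  0.052  0.042  0.05   0.081  0.107  0.108  0.104  0.106  0.051
  0.047  0.048  0.046  0.048  0.048  0.045  0.052  0.052  0.048  0.053]
[-0.001  0.
[... 357 characters left out ...]
66  0.066  0.09   0.108  0.104  0.11   0.112  0.041 -0.002]
[-0.002  0.016  0.047  0.045  0.047  0.049  0.044  0.051  0.043  0.052
  0.05   0.044  0.049  0.047  0.048  0.049  0.042  0.05   0.044  0.04
  0.037  0.042  0.049  0.071  0.068  0.08   0.086  0.092  0.046 -0.001]
[-0.01   0.014  0.022  0.032  0.035  0.045  0.049  0.049  0.045  0.044
  0.048  0.043  0.051  0.048  0.044  0.047  0.052  0.05   0.047  0.049
  0.053  0.047  0.05   0.048  0.042  0.047  0.045  0.025  0.049 -0.005]
[-0.004 -0.    -0.006 -0.006 -0.002 -0.004 -0.003  0.006  0.017  0.014
  0.025  0.034  0.037  0.049  0.049  0.054  0.047  0.051  0.053  0.047
  0.049  0.047  0.049  0.044  0.045  0.045  0.051  0.051  0.048 -0.004]
```

```bash
python3 -m creep '[[0.5,0,0,-1,1],[0.55,0,0,-1,1],[0.6,0,0,-1,1],[0.6,0,0,-1,1],[0.6,0,0,-1,1],[0.6,0,0,-1,1],[0.6,0,0,-1,1],[0.6,0,0,-1,1],[0.6,0,0,-1,1],[0.6,0,0,-1,1],[0.6,0,0,-1,1],[0.6,0,0,-1,1]]' 25 && python3 -m creep '[[0.6,0,0,-1,1],[0.6,0,0,-1,1],[0.6,0,0,-1,1],[0.5,0,0,-0.6,1],[0,0,0,0,1]]'
cat >> h.py <<'E'
def go(target,yaw_deg,grasp=False):
    "print shift to target TCP (world) in tool units of 4 cm (current axes and after the turn), and the turn of tool x to yaw in 4 deg units"
    s=readout.observe(); M=R.from_rotvec(s["ee_rot"]).as_matrix(); d=np.array(target)-s["position"]
    yaw=np.degrees(np.arctan2(M[1,0],M[0,0])); t=(yaw_deg-yaw+180)%360-180
    Mn=R.from_euler("z",t,degrees=True).as_matrix()@M
    print("pos",np.round(s["position"],4),"yaw",yaw.round(2),"tilt",np.degrees(np.arccos(-M[2,2])).round(2),"F",np.round(s["force"],1),"w",np.round(s["width"],3),"gf",np.round(s["gripper_force"],1),"t",round(s["clock"],2),"| shift now",np.round(d@M/.04,2),"after turn",np.round(d@Mn/.04,2),"turn",round(-t/4,2))
E
python3 - <<'E'
from h import *
go([.4815,-.305,.226],84)
im=vision.get_image("wrist"); cv2.imwrite("pics/w1.png",im["pixels"]); print(im["position"],R.from_rotvec(im["rotation"]).as_matrix().round(2),im["camera_matrix"])
w=cloud(dict(np.load("top.npz")))
q=w.reshape(-1,3)
for y in np.arange(-.45,.4,.05):
    m=(abs(q[:,1]-y)<.02)&(q[:,2]>.1)&(q[:,0]>.5)&(q[:,0]<1)
    if m.any(): i=q[m]; print(round(y,2), i[:,0].min().round(3), np.nanpercentile(i[i[:,0]<i[:,0].min()+.05][:,2],90).round(3),end=" ; ")
E
```

```text
clock: 1.6
position: [0.4269, -0.3901, 0.2268]
ee_rot: [2.577, 1.796, -0.0]
force: [0.7, -0.3, 0.1]
width: 0.997
gripper_force: 0.0
clock: 2.22
position: [0.4501, -0.3011, 0.2269]
ee_rot: [-2.334, -2.103, -0.0]
force: [-1.0, -1.2, 0.0]
width: 1.0
gripper_force: 0.0
pos [ 0.4501 -0.3011  0.2269] yaw 84.04 tilt 0.02 F [-1.  -1.2  0. ] w 1.0 gf 0.0 t 2.23 | shift now [-0.02  0.79  0.02] after turn [-0.01  0.79  0.02] turn 0.01
[ 0.45735704 -0.2356478   0.38454185] [[ 0.99  0.1   0.02]
 [-0.1   0.96  0.25]
 [ 0.   -0.25  0.97]] [[371.64829954   0.         314.73805734]
 [  0.         371.64829954 237.64023245]
 [  0.           0.           1.        ]]
-0.45 0.603 0.17 ; -0.4 0.602 0.17 ; -0.35 0.602 0.171 ; -0.3 0.602 0.17 ; -0.25 0.602 0.17 ; -0.2 0.602 0.171 ; -0.15 0.603 0.175 ; -0.1 0.602 0.217 ; -0.05 0.603 0.117 ; -0.0 0.603 0.117 ; 0.05 0.603 0.117 ; 0.1 0.603 0.116 ; 0.15 0.603 0.116 ; 0.2 0.603 0.116 ; 0.25 0.602 0.116 ; 0.3 0.603 0.116 ; 0.35 0.603 0.116 ;
```

View pics/w1.png

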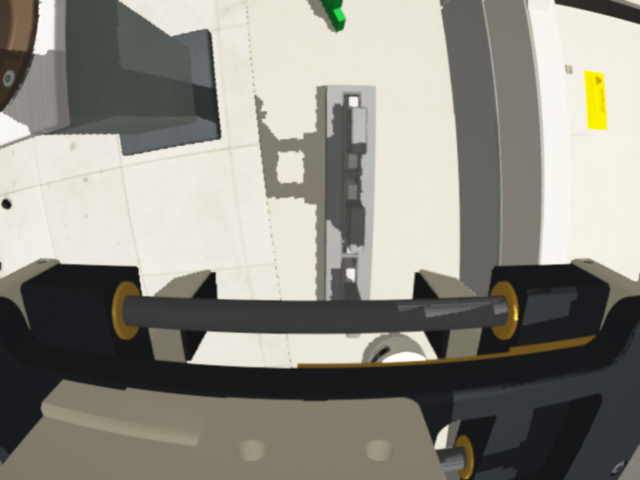

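Wrist view: the holder runs vertically at columns 325–375 and the camera looks toward +y. The instrument front at x≈0.60 leaves clearance for the gripper.

```bash
python3 - <<'E'
from h import *
w=cloud(dict(np.load("top.npz"))); q=w[232:275,365:465].reshape(-1,3); q=q[(q[:,2]>.098)&(q[:,2]<.12)]
c=np.array([.4815,-.3045]); a=np.radians(-6.02); ey=np.array([-np.sin(a),np.cos(a)]); ex=np.array([np.cos(a),np.sin(a)])
for y in(-.076,0,.076):
    d=q[:,:2]-c; L=d@ey; X=d@ex; m=abs(L-y)<.03; print(y,m.sum(),"y range",np.percentile(L[m],[3,97]).round(4),"x range",np.percentile(X[m],[3,97]).round(4)); t=c+ey*((L[m].min()+L[m].max())/2)+0*ex; print(t.round(4)); go([*t,.12],84)
E
```

```text
-0.076 62 y range [-0.092  -0.0587] x range [-0.0063  0.0053]
[ 0.4736 -0.3798]
pos [ 0.4497 -0.3026  0.2269] yaw 83.9 tilt 0.03 F [-0.2 -0.5 -0.1] w 1.003 gf 0.0 t 2.27 | shift now [-1.85  0.8   2.67] after turn [-1.86  0.8   2.67] turn -0.03
0 61 y range [-0.0173  0.0169] x range [-0.0057  0.0059]
[ 0.4815 -0.3044]
pos [ 0.4497 -0.3026  0.2269] yaw 83.9 tilt 0.03 F [-0.2 -0.5 -0.1] w 1.003 gf 0.0 t 2.27 | shift now [0.04 0.8  2.67] after turn [0.04 0.8  2.67] turn -0.03
0.076 63 y range [0.0595 0.0931] x range [-0.0061  0.0055]
[ 0.4895 -0.2283]
pos [ 0.4497 -0.3026  0.2269] yaw 83.9 tilt 0.03 F [-0.2 -0.5 -0.1] w 1.003 gf 0.0 t 2.27 | shift now [1.95 0.79 2.67] after turn [1.95 0.8  2.67] turn -0.03
```

```bash
python3 -m creep '[[0.65,0.27,0,0,1],[0.65,0.27,0,0,1],[0.65,0.25,0.2,0,1],[0,0,0.6,0,1],[0,0,0.7,0,1],[0,0,0.8,0,1],[0,0,0.7,0,1],[0,0,0.5,0,1],[0,0,0.35,0,1],[0,0,0,0,1]]' 30 && python3 -m creep '[[0,0,0,0,0],[0,0,0,0,0],[0,0,0,0,0],[0,0,0,0,0],[0,0,0,0,0],[0,0,0,0,0]]' 30; python3 -c "
from h import *
go([.4895,-.2283,.072],84)"
```

```text
clock: 3.52
position: [0.4888, -0.2292, 0.0719]
ee_rot: [-2.337, -2.097, 0.002]
force: [-0.4, 0.1, 1.4]
width: 0.998
gripper_force: 0.0
clock: 4.28
position: [0.4894, -0.2287, 0.0727]
ee_rot: [2.337, 2.1, -0.0]
force: [0.3, -0.1, 0.1]
width: 0.396
gripper_force: 0.0
pos [ 0.4894 -0.2287  0.0727] yaw 83.87 tilt 0.0 F [ 0.3 -0.1  0.1] w 0.396 gf 0.0 t 4.28 | shift now [0.01 0.   0.02] after turn [0.01 0.   0.02] turn -0.03
```

```bash
python3 -m creep '[[0,0,0,0,0],[0,0,0,0,0],[0,0,0,0,0],[0,0,0,0,0],[0,0,0,0,0],[0,0,-0.3,0,0],[0,0,-0.6,0,0],[0,0,-0.8,0,0],[0,0,-0.8,0,0],[0,0,-0.8,0,0],[0,0,-0.5,0,0]]' && python3 -m creep '[[0,0,0,-1,0],[0,0,0,-1,0],[0,0,0,-1,0],[0,0,0,-1,0],[0,0,0,-1,0],[0,0,0,-1,0],[0,0,0,-1,0],[0,0,0,-1,0],[0,0,0,-1,0],[0,0,0,-1,0],[0,0,0,-1,0],[0,0,0,-1,0]]'; python3 - <<'E'
from h import *
go([.4895,-.2283,.072],84)
im=vision.get_image("scene"); p=readout.observe()["position"]
M=R.from_rotvec(im["rotation"]).as_matrix(); c=M.T@(p-im["position"]); K=im["camera_matrix"]; u=K[0,0]*c[0]/-c[2]+K[0,2]; v=-K[1,1]*c[1]/-c[2]+K[1,2]; print(u,v,c)
u,v=int(u),int(v); k=im["pixels"][v-25:v+50,u-40:u+40]; np.save("s1.npy",k); cv2.imwrite("pics/s1.png",cv2.resize(k,None,fx=8,fy=8,interpolation=cv2.INTER_CUBIC)[:600])
E
```

```text
clock: 5.65
position: [0.4899, -0.2286, 0.2273]
ee_rot: [2.335, 2.098, 0.002]
force: [-0.2, 0.4, -1.6]
width: 0.128
gripper_force: 30.0
clock: 7.15
position: [0.4893, -0.2286, 0.2255]
ee_rot: [1.278, 2.87, -0.0]
force: [0.6, -0.6, -0.9]
width: 0.127
gripper_force: 30.0
pos [ 0.4893 -0.2286  0.2255] yaw 132.0 tilt 0.03 F [ 0.6 -0.6 -0.9] w 0.127 gf 30.0 t 7.15 | shift now [0.   0.01 3.84] after turn [0.01 0.   3.84] turn 12.0
362.90969354954984 220.85143593632475 [ 0.11228945  0.04171162 -1.24502941]
```

View pics/s1.png

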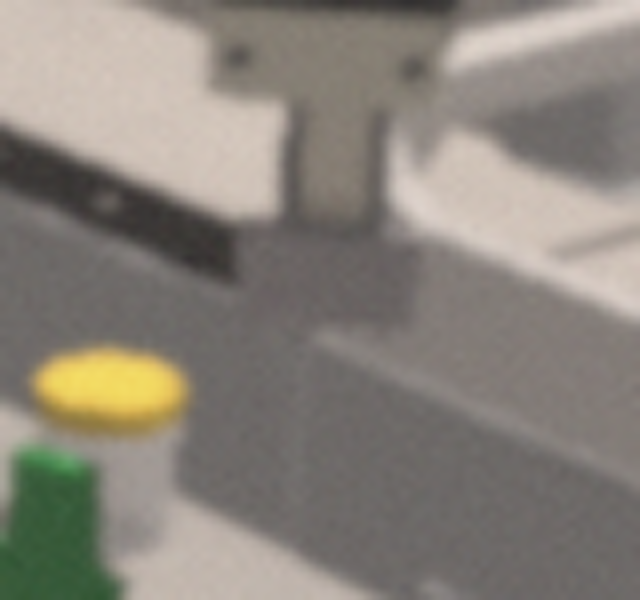

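The teeth cannot be told apart here (steel against a grey background), so I'll feel for them. I'm moving toward the cradle and looking at the screw with the wrist camera on the way.

```bash
python3 -m creep '[[0.55,0.55,0,1,0],[0.6,0.52,0,1,0],[0.64,0.48,0,1,0],[0.67,0.43,0,1,0],[0.7,0.38,0,1,0],[0.73,0.33,0,1,0],[0.75,0.28,0,1,0],[0.77,0.22,0,1,0],[0.79,0.17,0,1,0],[0.8,0.1,0,1,0],[0.8,0.05,0.3,1.1,0],[0,0,0.2,0,0]]'; python3 - <<'E'
from h import *
go([.506,.221,.2],87.6)
im=vision.get_image("wrist"); cv2.imwrite("pics/w2.png",im["pixels"]); np.savez("w2.npz",**im)
E
```

```text
pos [ 0.4893 -0.2287  0.2254] yaw 132.19 tilt 0.03 F [-0.6 -0.5 -0.6] w 0.129 gf 30.0 t 7.2 | shift now [8.05 7.86 0.63] after turn [11.25 -0.05  0.63] turn 11.15refused, turn out of range in row 11
```

View pics/w2.png

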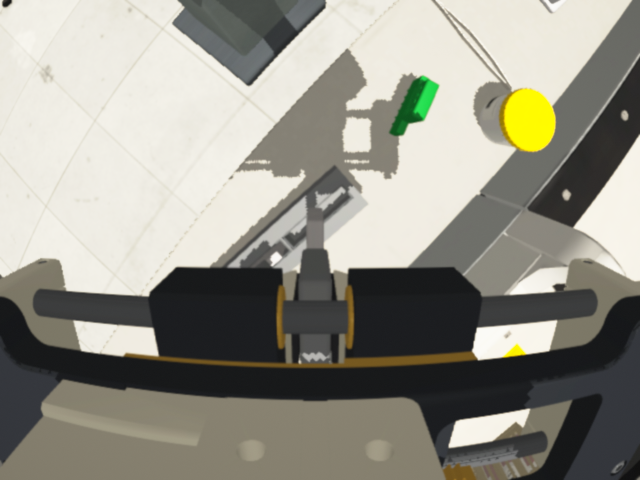

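The move was refused because one turn was 1.1. The picture shows the held leaf at (315,230), still above the holder. Repeating within range.

```bash
python3 -m creep '[[0.55,0.55,0,1,0],[0.6,0.52,0,1,0],[0.64,0.48,0,1,0],[0.67,0.43,0,1,0],[0.7,0.38,0,1,0],[0.73,0.33,0,1,0],[0.75,0.28,0,1,0],[0.77,0.22,0,1,0],[0.79,0.17,0,1,0],[0.8,0.1,0,1,0],[0.8,0.05,0.3,1,0],[0,0,0.2,0.15,0]]'; python3 - <<'E'
from h import *
go([.506,.221,.2],87.6)
im=vision.get_image("wrist"); cv2.imwrite("pics/w3.png",cv2.resize(im["pixels"][40:280,200:460],None,fx=2.5,fy=2.5)); np.savez("w2.npz",**im)
E
```

```text
clock: 8.75
position: [0.504, 0.1253, 0.205]
ee_rot: [-2.271, -2.17, -0.002]
force: [0.1, 0.4, -1.9]
width: 0.13
gripper_force: 30.0
pos [0.504  0.1253 0.205 ] yaw 87.38 tilt 0.08 F [ 0.1  0.4 -1.9] w 0.13 gf 30.0 t 8.75 | shift now [ 2.39 -0.06  0.13] after turn [ 2.39 -0.05  0.13] turn -0.05
```

View pics/w3.png

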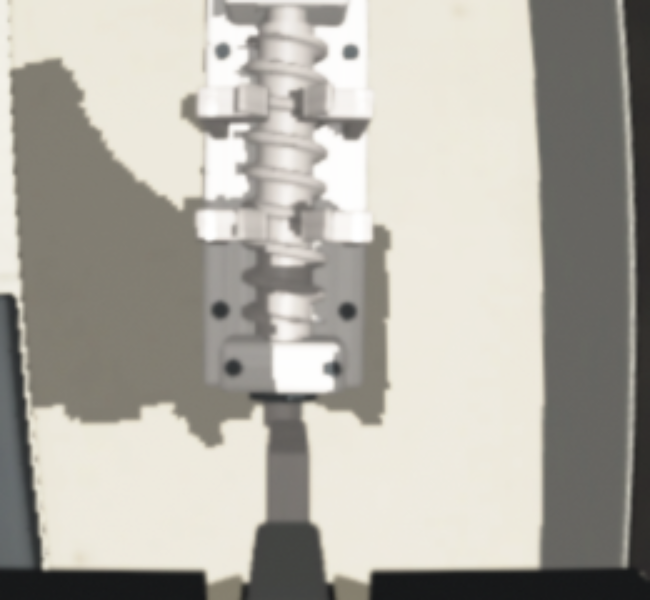

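Wrist crop: the screw with its ridges is clearly visible between the post pairs (rows 100 and 220), with the held leaf below. I'll rectify this onto the axis plane.

```bash
cat >> h.py <<'E'
def rect(im,c,yaw,z,hx=.04,hy=.09,s=3000):
    "top-down view on plane z in cradle frame: column=x, row=-y"
    X,Y=np.meshgrid(np.arange(-hx,hx,1/s),np.arange(hy,-hy,-1/s)); a=np.radians(yaw)
    P=np.stack([c[0]+X*np.cos(a)-Y*np.sin(a),c[1]+X*np.sin(a)+Y*np.cos(a),np.full_like(X,z)],-1)
    p=(P-im["position"])@R.from_rotvec(im["rotation"]).as_matrix(); x,y,zz=p[...,0],-p[...,1],-p[...,2]
    K=im["camera_matrix"]; r=np.hypot(x,y); k=np.arctan2(r,zz)/r
    return cv2.remap(im["pixels"],(K[0,0]*k*x+K[0,2]).astype(np.float32),(K[1,1]*k*y+K[1,2]).astype(np.float32),cv2.INTER_CUBIC)
E
python3 - <<'E'
from h import *
im=dict(np.load("w2.npz")); c=(.506,.221)
A=rect(im,c,-2.4,.035);B=rect(im,c,-2.4,.046)
out=np.hstack([A,B]); 
for i in range(-8,9,2): cv2.line(out,(0,int((.09-i*.01)*3000)),(6,int((.09-i*.01)*3000)),(0,0,255),1)
cv2.line(out,(360,0),(360,10),(0,0,255),1);cv2.line(out,(120,0),(120,10),(0,0,255),1)
cv2.imwrite("pics/r1.png",out)
g=cv2.cvtColor(A,cv2.COLOR_BGR2GRAY).astype(float)
for x0 in(-13,0,13):
    s=g[:,int((.04+x0/1000)*3000)-4:int((.04+x0/1000)*3000)+5].mean(1)[120:420]  # y +50..-50
    for lo,hi in((0,300),):
        t=s[lo:hi]; t=t-cv2.GaussianBlur(t[:,None],(0,0),25)[:,0]; f=np.arange(60,150,2.5) # cycles per m
        Y=np.arange(len(t))/3000.; a=[abs((t*np.hanning(len(t))*np.exp(-2j*np.pi*q*Y)).sum()) for q in f]
        print(x0,[(round(1000/f[i],1),round(a[i])) for i in np.argsort(a)[::-1][:5]])
E
```

```text
-13 [(np.float64(13.3), 2290), (np.float64(13.8), 2285), (np.float64(12.9), 2272), (np.float64(14.3), 2260), (np.float64(12.5), 2224)]
0 [(np.float64(12.5), 1244), (np.float64(12.1), 1207), (np.float64(12.9), 1165), (np.float64(11.8), 1061), (np.float64(13.3), 995)]
13 [(np.float64(13.3), 2189), (np.float64(12.9), 2174), (np.float64(13.8), 2110), (np.float64(12.5), 2060), (np.float64(14.3), 1960)]
```

View pics/r1.png

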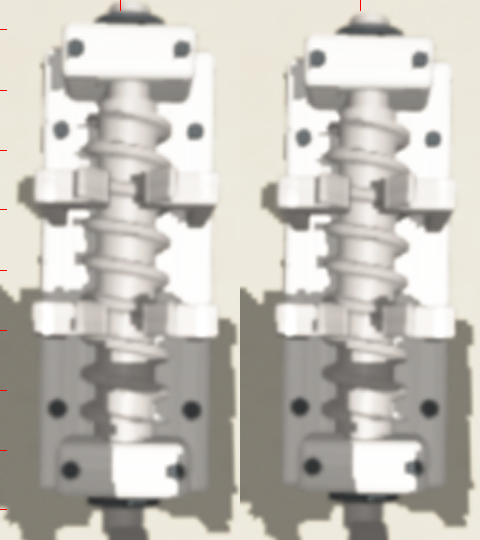

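The screw's pitch is 12.5 mm: ridges are about 37 px (12.3 mm) apart. The cradle centre is near (0.5077, 0.2227) with yaw about −3°.

```bash
python3 -m creep '[[0.6,-0.02,0.3,0,0],[0.7,-0.02,0.4,0,0],[0.7,0,0.4,0,0],[0.4,0,0.5,0,0],[0,0,0.35,0.1,0],[0,0,0,0,0]]'; python3 - <<'E'
from h import *
go([.5077,.2227,.11],87)
E
```

```text
clock: 9.55
position: [0.5071, 0.2161, 0.1258]
ee_rot: [2.283, 2.158, -0.004]
force: [-0.1, -0.7, -0.6]
width: 0.128
gripper_force: 30.0
pos [0.5071 0.2161 0.1258] yaw 86.77 tilt 0.16 F [-0.1 -0.7 -0.6] w 0.128 gf 30.0 t 9.55 | shift now [0.17 0.01 0.4 ] after turn [0.17 0.01 0.4 ] turn -0.06
```

```bash
python3 -m creep '[[0.17,0,0,0,0],[0,0,0.15,0,0],[0,0,0.1,0,0],[0,0,0.05,0,0],[0,0,0,0,0]]'; python3 -m creep '[[0,0,0.1,0,0],[0,0,0.06,0,0],[0,0,0,0,0]]'
```

```text
clock: 10.18
position: [0.5077, 0.2249, 0.1145]
ee_rot: [-2.281, -2.16, 0.001]
force: [0.1, 0.0, -0.8]
width: 0.128
gripper_force: 30.0
clock: 10.55
position: [0.5076, 0.225, 0.108]
ee_rot: [-2.281, -2.16, 0.001]
force: [0.8, 0.5, -1.2]
width: 0.131
gripper_force: 30.0
```

```bash
python3 -m creep '[[0,0,0.1,0,0],[0,0,0.06,0,0],[0,0,0.04,0,0],[0,0,0,0,0]]'; python3 -m creep '[[0,0,0.03,0,0],[0,0,0.03,0,0],[0,0,0,0,0]]'
```

```text
clock: 11.05
position: [0.5077, 0.225, 0.1002]
ee_rot: [-2.281, -2.16, 0.0]
force: [-0.1, 0.0, -0.1]
width: 0.128
gripper_force: 30.0
clock: 11.42
position: [0.5077, 0.225, 0.0978]
ee_rot: [-2.281, -2.16, 0.0]
force: [-0.1, 0.2, -0.8]
width: 0.129
gripper_force: 30.0
```

```bash
python3 -m creep '[[0,0,0.03,0,0],[0,0,0,0,0]]'; python3 -m creep '[[0,0,0.03,0,0],[0,0,0,0,0]]'
```

```text
clock: 11.68
position: [0.5079, 0.2251, 0.0969]
ee_rot: [2.281, 2.16, 0.0]
force: [-0.7, -0.4, 2.5]
width: 0.129
gripper_force: 30.0
clock: 11.92
position: [0.508, 0.2252, 0.0967]
ee_rot: [2.281, 2.159, 0.001]
force: [-3.7, -2.2, 14.0]
width: 0.132
gripper_force: 30.0
```

```bash
python3 -m creep '[[0,0,-0.02,0,0],[0,0,0,0,0]]' | grep -E "pos|force: \["; for i in 1 2 3 4 5 6 7; do python3 -m creep '[[-0.03,0,0,0,0],[0,0,0,0,0]]'| grep -E "pos|force: \["; done
```

```text
position: [0.508, 0.2252, 0.0968]
force: [-2.6, -1.7, 7.4]
position: [0.5079, 0.2249, 0.0969]
force: [-1.6, 2.2, 5.5]
position: [0.5082, 0.2237, 0.0969]
force: [-0.6, 3.1, 6.0]
position: [0.5074, 0.2208, 0.0959]
force: [0.6, -0.4, -1.1]
position: [0.5073, 0.2196, 0.0959]
force: [0.2, -0.5, -1.4]
position: [0.5074, 0.2189, 0.0962]
force: [-0.7, 0.9, -1.0]
position: [0.5074, 0.218, 0.0964]
force: [-0.0, 0.2, -0.5]
position: [0.5075, 0.2172, 0.0966]
force: [-0.1, 2.3, 1.7]
```

```bash
python3 -m creep '[[0.06,0,0,0,0],[0,0,0,0,0]]' | grep -E "pos|force: \["; for i in 1 2 3 ; do python3 -m creep '[[0,0,0.025,0,0],[0,0,0,0,0]]'| grep -E "pos|force: \["; done
```

```text
position: [0.5073, 0.2188, 0.0961]
force: [-0.5, 0.4, -1.2]
position: [0.5073, 0.2189, 0.0951]
force: [0.5, 0.5, -1.3]
position: [0.5074, 0.2189, 0.0942]
force: [-0.2, -0.4, -0.3]
position: [0.5074, 0.219, 0.0932]
force: [-0.2, 0.4, -0.7]
```

```bash
for i in 1 2 3 4; do python3 -m creep '[[0,0,0.02,0,0],[0,0,0,0,0]]'| grep -E "pos|force: \["; done
```

```text
position: [0.5075, 0.2191, 0.0926]
force: [-0.8, -0.4, 0.0]
position: [0.5076, 0.2191, 0.0924]
force: [-1.4, -1.0, 7.9]
position: [0.5076, 0.2192, 0.0922]
force: [-4.1, -2.3, 16.6]
position: [0.5077, 0.2193, 0.0921]
force: [-6.3, -4.5, 23.2]
```

It dropped freely into the grooves and bottomed at TCP z ≈ 0.0925, which is full depth. I'm relieving the load, releasing, rising and checking.

```bash
python3 -m creep '[[0,0,-0.03,0,0],[0,0,-0.02,0,0],[0,0,0,0,0]]'; python3 -m creep '[[0,0,0,0,0.25],[0,0,0,0,0.3],[0,0,0,0,0.4],[0,0,0,0,0.4],[0,0,-0.3,0,0.4],[0,0,-0.8,0,0.4],[0,0,-0.8,0,0.4],[0,0,-0.5,0,0.4],[-0.8,0,-0.5,0,0.4],[-0.8,0,0,0,0.4],[-0.8,0,0,0,0.4],[0,0,0,0,0.4]]'; python3 - <<'E'
from h import *
im=vision.get_image("wrist"); a=rect(im,(.5077,.2227),-3,.129); b=rect(im,(.5077,.2227),-3,.05); o=np.hstack([a,b]); o[268:272,:6]=(0,0,255); o[:6,120]=(0,0,255); cv2.imwrite("pics/r2.png",o)
t=vision.get_image("top"); w=cloud(t)[225:268,200:272].reshape(-1,3); q=w[w[:,2]>.1]; print(len(q),q.mean(0).round(4),np.percentile(q[:,2],[10,50,90]).round(4)); print(cv2.minAreaRect(q[:,:2].astype(np.float32)))
old=cloud(dict(np.load("top.npz")))[232:275,365:465].reshape(-1,3); print("leaf tops in holder before", np.median(old[old[:,2]>.098][:,2]))
E
```

```text
clock: 16.3
position: [0.5076, 0.2192, 0.0924]
ee_rot: [2.281, 2.16, 0.001]
force: [-1.8, -1.1, 5.8]
width: 0.127
gripper_force: 30.0
clock: 17.8
position: [0.5024, 0.1204, 0.2089]
ee_rot: [2.285, 2.154, -0.001]
force: [1.0, 0.3, 0.1]
width: 0.399
gripper_force: 0.0
1640 [0.4345 0.1077 0.6448] [0.642  0.6647 0.6886]
((0.4487599730491638, 0.15194186568260193), (0.19526000320911407, 0.07791972160339355), 71.39106750488281)
leaf tops in holder before 0.1066887278533406
```

View pics/r2.png

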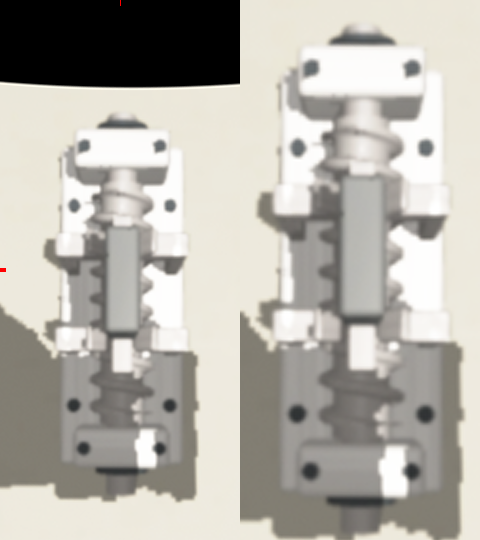

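The rectified view shows the leaf standing upright between the posts, in line with the screw and with its handle centre about 3 mm from the middle. Next I'm checking its height by depth.

```bash
python3 - <<'E'
from h import *
im=vision.get_image("wrist"); K=im["camera_matrix"]; v,u=np.mgrid[:480,:640]; x=(u-K[0,2])/K[0,0]; y=(v-K[1,2])/K[1,1]; th=np.hypot(x,y)+1e-9
z=im["z_map"]; t=np.tan(np.minimum(th,1.4))/th; p=np.stack([x*t*z,-y*t*z,-z],-1); w=p@R.from_rotvec(im["rotation"]).as_matrix().T+im["position"]; w[z==0]=np.nan
d=w[...,:2]-[.5077,.2227]; a=np.radians(-3); X=d@[np.cos(a),np.sin(a)]; Y=d@[-np.sin(a),np.cos(a)]; Z=w[...,2]
def f(n,m): print(n,m.sum(),np.nanmedian(Z[m]).round(4),np.nanmean(X[m]).round(4),np.nanmean(Y[m]).round(4),np.nanpercentile(Y[m],[3,97]).round(4))
f("handle",(abs(X)<.012)&(abs(Y)<.04)&(Z>.118)&(Z<.15))
m=(abs(X)<.012)&(abs(Y)<.04)&(Z>.118)&(Z<.15); print("slope z/y",np.polyfit(Y[m],Z[m],1).round(4),np.polyfit(X[m],Z[m],1).round(4))
f("blade ledge",(abs(X)<.004)&(Y>-.04)&(Y<-.022)&(Z>.07)&(Z<.1))
f("endblocks",(abs(X)<.018)&(abs(Y)>.063)&(abs(Y)<.077)&(Z>.035)&(Z<.06))
f("posts",(abs(X)>.016)&(abs(X)<.025)&(abs(Y)<.027)&(Z>.065)&(Z<.085))
f("bench",(abs(X)>.04)&(abs(X)<.06)&(abs(Y)<.08))
print(readout.observe()["clock"])
E
```

```text
handle 1040 0.1283 0.0009 -0.0029 [-0.0194  0.014 ]
slope z/y [0.019  0.1282] [-0.0102  0.1282]
blade ledge 150 0.0864 0.0005 -0.0275 [-0.0328 -0.0222]
endblocks 1234 0.0456 0.0 -0.0036 [-0.0764  0.0757]
posts 559 0.0666 0.0007 -0.0003 [-0.0244  0.0254]
bench 20868 0.2977 -0.0006 -0.0509 [-0.0786  0.0631]
17.95
```

Handle top is at 0.128 m (0.129 expected when seated, at least 0.132 otherwise), and it stands level. The other two leaves were never moved, so I'm handing in.

```bash
python3 -c "
from cell import sign_off
print(sign_off())"
```

```text
the job is handed in; nothing more can be done
None
```

The job is handed in: the matching leaf (12.5 mm pitch) stands fully seated in the screw thread after about 18 s, and the other two were left upright in their pockets without being tried, because the first leaf I tried fitted.

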